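Open the ratchet bar clamp on the welding bench

ROBOT

A 6-joint arm with a two-finger parallel gripper is mounted at the origin on the work surface. World frame = base frame: x ahead of the robot, y to its left, z up, the work surface at z = 0. Lengths are in mm, angles in rad, forces in N, time in s.
With the tool pointing down it reaches from about 375 to 975 mm from the base axis. Payload 3.8 kg.
Tool frame: the origin (TCP) lies on the centre line of the jaws, within the pads' length; the fingertips stand 8 mm ahead of it and the grasp point (between the pads) lies 11 mm behind it; x points along the fingers, y is the direction in which the jaws open and shut, and the axes are right-handed (so a half turn about x gives the same grasp; the last joint's range is limited). The gripper opens to 85 mm and grips with 20 to 120 N. Pads are 22 mm wide; open, the fingers measure 114 mm over their backs; the gripper's body (76 mm by 85 mm) begins 54 mm behind the grasp point. The pads swing forward as they close: fully open they stand 13 mm farther back than shut.
Start: joints at [-0.037, 0.264, 1.604, -0, 1.274, -0.037], TCP at [674.995, -0.002, 239.28] pointing down, gripper open.
Joint ranges: [-2.63, 2.63], [-0.94, 2.18], [0.31, 2.57], [-1.31, 4.45], [0, 2.66], [-2.55, 2.55]. Speed limits (rad/s): [2.57, 2.57, 3.14, 3.14, 3.14, 3.14].

INTERFACE

Orientations are given as [roll, pitch, yaw] about the fixed x, y, z axes, in that order (R = Rz(yaw) Ry(pitch) Rx(roll)).
In Python, from cell import ctrl, viewer gives the robot as it stands. The module is installed in compiled form; this text tells all that it offers.
- The arm moves only by the tool servo_tool, never from a script. Its argument "deltas" is a list of rows, each a list of 3 entries, a list of its own where there are three numbers: the shift along the tool's x, y, z in mm, then the turn about the tool's x in degrees, then the finger opening in mm, from 0 to 85.4. A call has 1 to 20 rows; each row shifts and turns the commanded pose from where the row before left it, along the tool's axes as they then stand; what a row does not reach is not made up. A row lasts 1/8 s, in which the tool goes at most 62.5 mm and 10.7 degrees, less where a joint would pass 70% of its speed; a pose out of reach is approached as far as the arm can. A call is refused whole if a number of a shift passes 62.5 or a number of a turn 10.7, either way. A call with a gripper value outside its range is refused whole. The fingers move at their own pace and stop on an object; "grip_force" is the grip in N (left out, the last holds). Time passes only in rows, so rows that do not move let the fingers close. It gives the time, the measured TCP pose, the force and the opening at its end, in the units of the state.
- ctrl.observe(): the state, without advancing time (a new reading comes with each control period).
- viewer.get_image(name): name is "scene" or "side" or "wrist"; returns (picture, depth): 400x640x3 uint8, blue, green, red; 400x640 float32, mm along the optical axis (not along the pixel's ray), 0 where there is no reading.
- viewer.camera_info(name): a dict with "mtx" (3x3 intrinsics, pixels), "D" ([k1, k2, p1, p2, k3] as OpenCV has them; the pictures are not rectified), "world_from_camera" (4x4, takes a point from camera to world coordinates); the wrist camera has in their place "hand_eye" (4x4, takes a point from camera to tool coordinates, whose origin is the TCP and whose axes are the tool frame's). Camera axes: x right, y up, looking along -z (the intrinsics and any distortion apply to the point x, -y, -z); pixel columns grow to the right and rows downward; lengths in mm; the calibration is good to about 2 mm. A picture is of the moment at which its call begins: read the wrist's pose just before it. camera_info takes no time and is no camera call.
- ctrl.job_done(): hands the job in, once; it reports no verdict.
Trained networks look in the newest picture that a camera, given by its name, has taken for a name from the list of things; names that differ only in an ending like _2 or _b are one class to them, and where a whole thing is asked for, a point or a joint stands for the part that bears it (a point fixed in the world has none). Each returns a list of dicts, best first, with "p" (0 to 1); they miss things now and then, are a little off and sometimes report something else, mostly with a low value. They report only what shows in the picture. A call takes as long as a camera call.
- viewer.find_in(query, camera): "centre" ([x, y, z] in mm, in world coordinates, good to about 4 mm: the middle of the surface that is visible of it).
- viewer.landmark_of(query, camera): "centre" ([x, y, z] in mm, in world coordinates, good to about 4 mm: a listed point, or the origin of a listed thing).
The state is a dict: "t": time; "q": joint angles; "joint_velocities": joint speeds; "effort": joint torques, N m; "ee_pos": TCP position; "tool_rot": TCP orientation; "force": force on the tool from outside, world axes, zero at the start; "wrist_torque": the same for the moment, N m; "opening": opening from 0.0 (shut) to 1.0 (fully open).
Only numpy, scipy, OpenCV 4.12 (cv2) and the standard library are available. Lean on these libraries where they do the work, as an engineer would, in place of code of your own. Each camera call takes 0.05 s, during which the arm holds its last target.

TASK

Open the bar clamp on the steel fixture plate with the fingertips (nothing needs to be gripped or lifted): press the round release button on top of the sliding jaw all the way down, so that it stays down and unlocks the ratchet, then push the jaw back along its bar, away from the low fixed head, until it rests against the end stop. Leave the flat steel bar in the clamp and all other loose things where they are.

Things in the scene. Friction and masses are not known exactly. Their poses are not given: they have to be found in the camera images.
- clamp: Bar clamp fixed to the bench: dark steel plate, 240 mm along its x, 330 mm along its y, 12 mm thick; above it along y a bar 30 mm wide, top 42 mm over the bench, ratchet teeth on its -x side. At the bar's -y end the low fixed head (64 mm wide, top 70 mm over the bench, inner face at y = -0.14), at its +y end the end stop. Origin on the bench under the bar's middle line, z up; the jaw opens towards +y.
- jaw (a joint): position along the bar of the sliding jaw, a grey block 64 mm (x) by 44 mm (y), top 100 mm over the bench. 0 = 75 mm from the fixed head, 0.14 = fully back (+y of the clamp) against the end stop. The ratchet blocks opening, but for up to 10 mm of play, until the release is down; then it slides with about 4 N of friction and stays where left.
- release (a joint): how far the release button on the jaw is pressed, m: 0 = up (locked), 0.008 = fully down (unlocked; the teeth are clear from about 0.005). It takes about 4 N, has no spring and stays where it is left.
- release_top (a point): centre of the top of the release button, a plain steel disc 30 mm in diameter in the middle of the jaw's top; it stands 14 mm above the jaw when up and 6 mm when down. It moves with the jaw. Press straight down.
- jaw_face (a point): point on the jaw's flat inner face (towards the fixed head, -y of the clamp), on its middle line, 80 mm over the bench, 20 mm below the jaw's top. The face is 64 mm wide; push it towards +y of the clamp. Moves with the jaw. Nothing between it and the fixed head is taller than 54 mm over the bench.
- stop_face (a point): middle of the end stop's face that the jaw's back meets when fully open, 50 mm over the bench; the stop is 50 mm wide, its top 60 mm over the bench
- coupon: loose flat steel bar with a weld bead, 90 x 26 x 12 mm, lying across the clamp's bar next to the fixed head (its top 54 mm over the bench). Origin under its centre. Leave it.
- stub: loose copper pipe stub standing on the plate, diameter 26 mm, 45 mm tall. Origin under its centre. Leave it.
- collar: loose brass collar lying on the plate, outer diameter 42 mm, 16 mm high. Origin under its centre. Leave it.
- magnet: loose square welding magnet on the plate, 45 x 45 x 18 mm. Origin under its centre. Leave it.
- hammer: hammer lying on the bench to the right, 260 mm long. Leave it.
- brush: brush lying on the bench to the left, 220 mm long. Leave it.

How it is judged:
By the outcome, as a careful person would: the job done as asked, in the order asked, and still so for the second after the job is handed in, with the robot touching nothing.
It also fails if it takes over 42 s, if anything falls off the work surface, if the arm or the gripper's body presses on something with over 40 N, if the wrist force passes 120 N, or if a joint passes its speed limit or range.

## Working session

There is one attempt and no reset: what is moved stays moved. The work goes in short steps, Python scripts to look and compute and a tool call to move; the robot and the scene stay as the last step left them, time stands still between calls to the robot, and variables do not carry over. Pictures are saved under pics/ and viewed, and the job is handed in when it is done.

Besides the shell and the picture viewer there is one more tool, called after "Emit:" as a command line: name --argument value ..., lists and objects as JSON in quotes. servo_tool: Moves the arm, as the interface text tells. Its arguments: {"type":"object","properties":{"deltas":{"type":"array","items":{"type":"array"}},"grip_force":{"type":"number"}},"required":["deltas"]}

```bash
mkdir -p pics; python3 - <<'E'
from cell import ctrl, viewer
import cv2
print(ctrl.observe())
for c in ["scene","side"]:
    im,d=viewer.get_image(c); cv2.imwrite(f"pics/a_{c}.png",im)
    for q in ["release_top","jaw_face","stop_face","clamp","coupon"]:
        print(c,q,[(r['p'],[round(v,1) for v in r['centre']]) for r in viewer.landmark_of(q,c)][:2])
E
```

```text
{'t': 0.0, 'q': array([-3.69037714e-02,  2.64774809e-01,  1.60537338e+00, -3.30583854e-06,
        1.27368998e+00, -3.68676585e-02]), 'joint_velocities': array([-0.00017007, -0.00017329,  0.00019228, -0.00082047,  0.00127301,
        0.00061629]), 'effort': array([ 6.10465631e-04, -5.15121067e+01, -3.67308676e+01, -4.07824507e-05,
        1.31324201e-02,  1.46811578e-05]), 'ee_pos': array([6.74290325e+02, 2.07320963e-02, 2.37947740e+02]), 'tool_rot': array([-1.60625727,  1.5685508 ,  3.10609657]), 'force': array([-0.04721404, -0.2164914 ,  0.20568443]), 'wrist_torque': array([-0.04376746,  0.02434685,  0.00964066]), 'opening': 0.9995322141302448}
scene release_top [(0.38, [558.2, 88.3, 112.9])]
scene jaw_face [(0.71, [573.4, 69.0, 78.4])]
scene stop_face [(0.84, [490.8, 232.9, 48.7])]
scene clamp [(0.62, [544.9, 125.9, 2.3])]
scene coupon [(0.62, [596.0, 16.8, 43.4])]
side release_top [(0.54, [560.1, 86.9, 113.5])]
side jaw_face [(0.58, [574.3, 66.7, 82.4]), (0.53, [427.5, 169.8, 14.3])]
side stop_face [(0.61, [489.6, 232.2, 46.1]), (0.46, [540.5, 130.3, 1.7])]
side clamp [(0.91, [541.9, 128.6, -0.8])]
side coupon [(0.45, [597.6, 19.4, 42.2])]
```

View pics/a_scene.png

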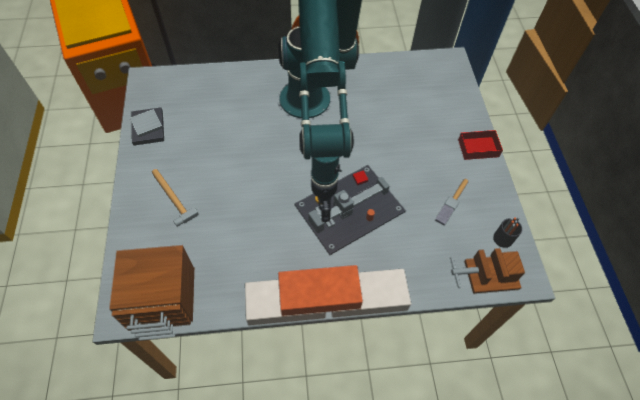

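View pics/a_side.png

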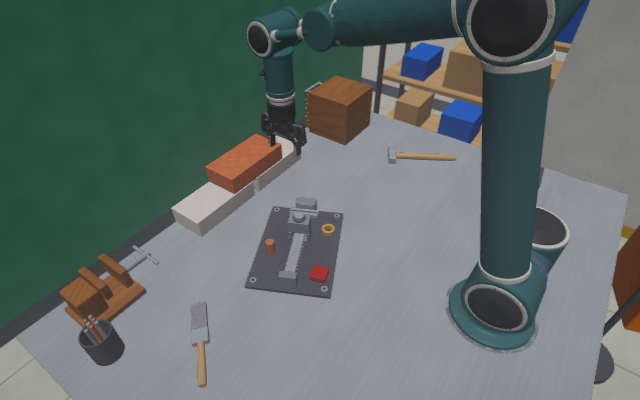

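```bash
python3 - <<'E'
from scipy.spatial.transform import Rotation as R
import numpy as np
M=R.from_euler('xyz',[-1.60625727,  1.5685508 ,  3.10609657]).as_matrix();print(M.round(3))
j=np.array([573.8,67.8]);s=np.array([490.2,232.5]);r=np.array([559,87.6]);c=np.array([543.4,127.2])
for a in (s-j,s-r,s-c):print(np.linalg.norm(a),np.degrees(np.arctan2(a[1],a[0])))
E
```

```text
[[-0.002  1.    -0.   ]
 [ 0.    -0.    -1.   ]
 [-1.    -0.002 -0.   ]]
184.7025987905963 116.9118736935224
160.40402114660344 115.39884529712275
117.97597212992143 116.80396320203961
```

The scene and side views agree. The clamp's +y points at about 116.7° in world, the jaw is at about 0, and the button is near (561, 88, 114). I'll move above it with the fingers shut and tool y along clamp x.

Emit:
servo_tool --deltas '[[[0,-29,-22],0,0],[[0,-29,-22],0,0],[[0,-28,-22],0,0],[[0,-28,-22],0,0],[[0,0,0],-9,0],[[0,0,0],-9,0],[[0,0,0],-8.7,0],[[0,0,0],0,0],[[0,0,0],0,0]]'

```text
t: 1.72
ee_pos: [561.0, 88.0, 239.4]
tool_rot: [1.395, 1.571, 0.288]
force: [-0.8, -0.1, -0.5]
opening: -0.002
```

```bash
python3 - <<'E'
from cell import ctrl, viewer
import cv2
from scipy.spatial.transform import Rotation as R
s=ctrl.observe();print(s['t'],s['ee_pos'],s['force'],s['opening']);print(R.from_euler('xyz',s['tool_rot']).as_matrix().round(3))
for c in ["wrist","scene","side"]:
    im,d=viewer.get_image(c); cv2.imwrite(f"pics/b_{c}.png",im)
    for q in ["release_top","jaw_face","stop_face"]:
        print(c,q,[(r['p'],[round(v,1) for v in r['centre']]) for r in viewer.landmark_of(q,c)][:2])
E
```

```text
1.725 [561.03704965  87.97836951 239.38492808] [-0.76955756 -0.10978832 -0.47050211] -0.0022337669735991543
[[ 0.     0.895  0.447]
 [ 0.     0.447 -0.895]
 [-1.     0.     0.   ]]
wrist release_top [(0.7, [560.6, 83.0, 113.4])]
wrist jaw_face [(0.7, [574.0, 70.8, 83.0])]
wrist stop_face []
scene release_top [(0.48, [558.0, 89.7, 114.5]), (0.2, [434.4, -532.4, 1.8])]
scene jaw_face [(0.91, [570.9, 68.1, 79.6])]
scene stop_face [(0.88, [489.7, 233.9, 51.6]), (0.58, [507.6, 11.3, 17.0])]
side release_top [(0.74, [436.0, -530.6, -1.1]), (0.61, [559.3, 87.8, 113.5])]
side jaw_face [(0.88, [570.8, 65.2, 82.0]), (0.75, [428.9, 169.4, 12.1])]
side stop_face [(0.8, [488.6, 233.9, 50.9])]
```

View pics/b_wrist.png

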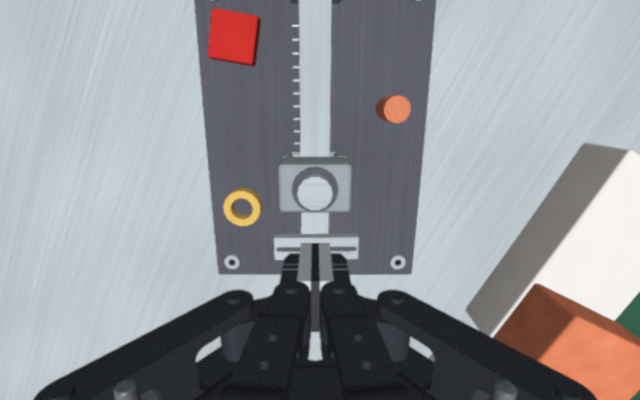

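The wrist view shows the button disc at about pixel (315,193), with the bar aligned to the fingers. I'll check this with my own ray computation.

```bash
python3 - <<'E'
from cell import ctrl, viewer
import cv2, numpy as np
from scipy.spatial.transform import Rotation as R
s=ctrl.observe();i=viewer.camera_info("wrist")
T=np.eye(4);T[:3,:3]=R.from_euler('xyz',s['tool_rot']).as_matrix();T[:3,3]=s['ee_pos'];W=T@i['hand_eye']
def px(u,v,z):
    p=cv2.undistortPoints(np.array([[[u,v]]],float),np.array(i['mtx']),np.array(i['D'],float))[0,0]
    d=W[:3,:3]@np.array([p[0],-p[1],-1]);return W[:3,3]+d*(z-W[2,3])/d[2]
for u,v,z in [(315,193,114),(280,211,100),(350,212,100),(280,157,100),(351,157,100)]:print(px(u,v,z).round(1))
E
```

```text
[560.7  90.6 114. ]
[542.4  58.7 100. ]
[597.7  85.5 100. ]
[522.2 101.9 100. ]
[575.3 128.6 100. ]
```

Emit:
servo_tool --deltas '[[[40,0,-1.5],0,0],[[40,0,0],0,0],[[30,0,0],0,0],[[0,0,0],0,0],[[3,0,0],0,0],[[3,0,0],0,0],[[2,0,0],0,0]]'

```text
t: 3.2
ee_pos: [561.2, 89.4, 122.5]
tool_rot: [1.208, 1.569, 0.103]
force: [-0.9, 0.2, -0.1]
opening: 0.001
```

Emit:
servo_tool --deltas '[[[2,0,0],0,0],[[2,0,0],0,0],[[2,0,0],0,0],[[1,0,0],0,0],[[0,0,0],0,0]]'

```text
t: 3.82
ee_pos: [561.0, 89.4, 114.5]
tool_rot: [1.208, 1.569, 0.103]
force: [1.7, -0.0, 2.2]
opening: 0.003
```

Emit:
servo_tool --deltas '[[[0.7,0,0],0,0],[[0.7,0,0],0,0],[[0,0,0],0,0]]'

```text
t: 4.2
ee_pos: [561.0, 89.4, 114.0]
tool_rot: [1.225, 1.569, 0.12]
force: [0.1, -0.8, 8.1]
opening: 0.001
```

Emit:
servo_tool --deltas '[[[0.7,0,0],0,0],[[0.7,0,0],0,0],[[0,0,0],0,0]]'

```text
t: 4.58
ee_pos: [561.1, 89.4, 113.9]
tool_rot: [1.21, 1.569, 0.105]
force: [-2.5, -0.6, 14.9]
opening: -0.002
```

The button has bottomed out: TCP stalled at z 114 while the force rose to 15 N. Next I'll lift, look, and move into the gap.

Emit:
servo_tool --deltas '[[[-20,0,0],0,0],[[-20,0,0],0,0],[[0,0,25],0,0],[[0,0,25],0,0],[[0,0,0],0,0]]'

```text
t: 5.2
ee_pos: [582.8, 43.6, 151.4]
tool_rot: [-1.86, 1.57, -2.967]
force: [-0.3, 1.0, -0.2]
opening: 0.001
```

```bash
python3 - <<'E'
from cell import ctrl, viewer
import cv2
s=ctrl.observe();print(s['t'],s['ee_pos'],s['force'])
im,d=viewer.get_image("wrist"); cv2.imwrite("pics/c_wrist.png",im)
for q in ["release_top","jaw_face"]:
        print(q,[(r['p'],[round(v,1) for v in r['centre']]) for r in viewer.landmark_of(q,"wrist")][:2])
E
```

```text
5.2 [582.81974152  43.57910505 151.42828962] [-0.34065336  1.01261878 -0.21309786]
release_top [(0.65, [562.3, 84.0, 107.5])]
jaw_face [(0.93, [573.5, 69.9, 82.6])]
```

View pics/c_wrist.png

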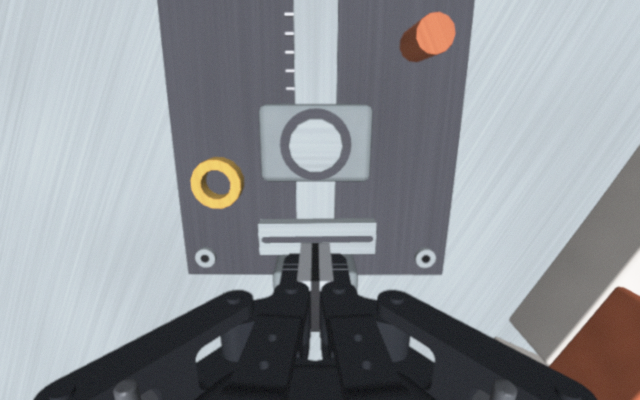

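The button reads z≈107.5, so it is down, and the fingers are centred on the jaw (button at pixel (315,145)). Now I'll descend and start pushing.

Emit:
servo_tool --deltas '[[[35,0,0],0,0],[[35,0,0],0,0],[[0,0,0],0,0],[[0,0,-6],0,0],[[0,0,-4],0,0],[[0,0,-4],0,0],[[0,0,-4],0,0],[[0,0,-4],0,0],[[0,0,-4],0,0],[[0,0,-4],0,0]]'

```text
t: 6.6
ee_pos: [570.2, 71.6, 82.2]
tool_rot: [1.139, 1.569, 0.034]
force: [2.9, -3.0, 3.9]
opening: -0.002
```

Emit:
servo_tool --deltas '[[[0,0,-5],0,0],[[0,0,-6],0,0],[[0,0,-6],0,0],[[0,0,-6],0,0],[[0,0,-6],0,0],[[0,0,-6],0,0]]'

```text
t: 7.35
ee_pos: [554.2, 103.2, 81.8]
tool_rot: [1.258, 1.569, 0.153]
force: [5.3, -3.1, 3.0]
opening: 0.0
```

Emit:
servo_tool --deltas '[[[0,0,-7],0,0],[[0,0,-7],0,0],[[0,0,-7],0,0],[[0,0,-7],0,0],[[0,0,-7],0,0],[[0,0,-7],0,0],[[0,0,-7],0,0],[[0,0,-7],0,0],[[0,0,-7],0,0],[[0,0,-6],0,0],[[0,0,-4],0,0],[[0,0,-3],0,0]]'

```text
t: 8.85
ee_pos: [519.4, 170.9, 81.4]
tool_rot: [1.261, 1.57, 0.156]
force: [4.9, -2.6, 2.6]
opening: 0.002
```

Emit:
servo_tool --deltas '[[[0,0,-2],0,0],[[0,0,-2],0,0],[[0,0,-2],0,0],[[0,0,-2],0,0],[[0,0,-2],0,0],[[0,0,0],0,0]]'

```text
t: 9.6
ee_pos: [514.4, 179.6, 81.1]
tool_rot: [-1.973, 1.57, -3.078]
force: [2.5, -1.2, 1.0]
opening: -0.0
```

Emit:
servo_tool --deltas '[[[0,0,-2],0,0],[[0,0,-2],0,0],[[0,0,-1.5],0,0],[[0,0,-1.5],0,0],[[0,0,0],0,0]]'

```text
t: 10.22
ee_pos: [512.8, 183.0, 81.2]
tool_rot: [-0.137, 1.565, -1.24]
force: [7.7, -14.3, -0.4]
opening: -0.003
```

Emit:
servo_tool --deltas '[[[0,0,-1.5],0,0],[[0,0,0],0,0]]'

```text
t: 10.48
ee_pos: [512.8, 183.0, 81.3]
tool_rot: [-0.084, 1.563, -1.187]
force: [9.8, -18.9, -1.2]
opening: -0.001
```

Emit:
servo_tool --deltas '[[[0,0,8],0,0],[[0,0,18],0,0],[[-30,0,0],0,0],[[-40,0,0],0,0],[[-50,0,30],0,0],[[0,0,50],0,0],[[0,0,0],0,0]]'

```text
t: 11.35
ee_pos: [559.9, 90.1, 202.2]
tool_rot: [1.228, 1.57, 0.12]
force: [0.0, 0.6, -0.1]
opening: 0.004
```

```bash
python3 - <<'E'
from cell import ctrl, viewer
import cv2
s=ctrl.observe();print(s['t'],s['ee_pos'],s['force'])
for c in ["wrist","side","scene"]:
    im,d=viewer.get_image(c)
    if c=="side": im=cv2.resize(im[150:350,180:420],None,fx=3,fy=3)
    cv2.imwrite(f"pics/d_{c}.png",im)
    for q in ["release_top","jaw_face","stop_face","coupon"]:
        print(c,q,[(r['p'],[round(v,1) for v in r['centre']]) for r in viewer.landmark_of(q,c)][:2])
E
```

```text
11.35 [559.89462321  90.09646246 202.19571453] [ 0.0028767   0.615766   -0.08466022]
wrist release_top []
wrist jaw_face [(0.67, [511.3, 195.7, 84.1])]
wrist stop_face []
wrist coupon []
side release_top [(0.44, [497.1, 212.1, 103.1])]
side jaw_face [(0.8, [512.5, 192.3, 83.9])]
side stop_face [(0.74, [489.2, 231.9, 48.9]), (0.41, [602.3, 179.9, 15.2])]
side coupon [(0.72, [596.1, 21.5, 43.3])]
scene release_top [(0.62, [596.5, 178.6, 14.1]), (0.29, [543.4, 125.4, 2.9])]
scene jaw_face [(0.68, [511.3, 194.6, 79.1])]
scene stop_face [(0.67, [489.1, 232.3, 52.2]), (0.59, [597.7, 179.9, 12.2])]
scene coupon [(0.51, [595.2, 17.8, 43.4]), (0.22, [496.2, 211.9, 106.1])]
```

View pics/d_wrist.png

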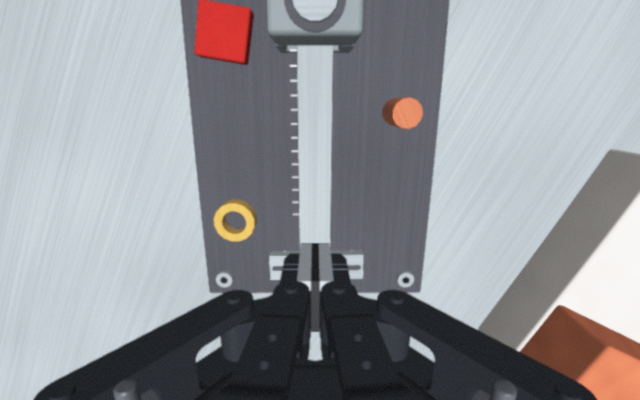

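View pics/d_side.png

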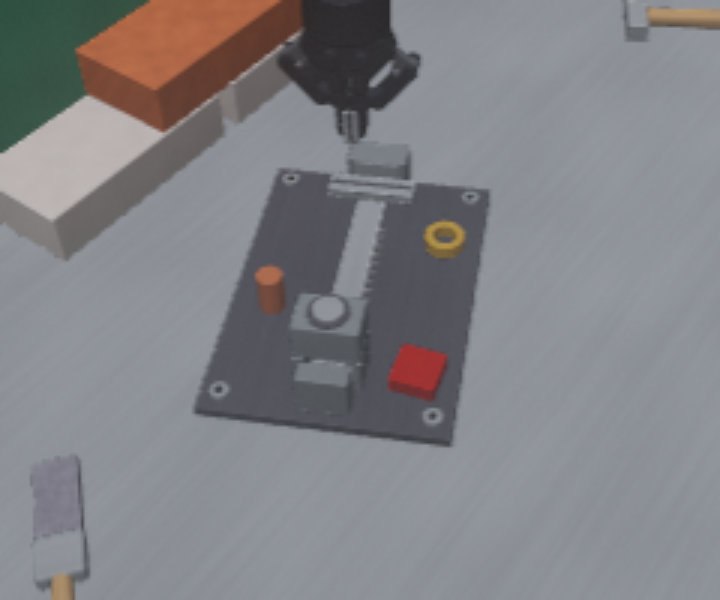

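The jaw (side crop, about (328,325)) sits against the stop (about (323,385)). The face-to-stop distance is 44.3 mm, which equals the jaw's 44 mm length. The loose parts haven't moved.

```bash
python3 -c "
from cell import ctrl
print(ctrl.job_done())"
```

```text
the job is handed in; nothing more can be done
None
```

The clamp is open: I pressed the release button fully down with the shut fingertips, then pushed the jaw back to the end stop. I handed the job in at about 11.5 s with the arm clear of everything.

- **Button:** the fingertips stalled about 8 mm below where the button's raised top should be, and the force rose to 15 N. Afterwards the button top read 107.5 mm high, close to the 106 mm expected when it is down.
- **Jaw:** it slid at a few N, so the ratchet was unlocked. It then stalled at the stop with the push force at about 21 N. The measured distance from jaw face to stop face is 44.3 mm, against a jaw length of 44 mm.
- **Loose things:** the coupon is within about 2–3 mm of its first reading. The stub, collar and magnet look unmoved in the pictures.
- **Disagreements:** after the push, the networks gave poor readings of the button. The side camera put its top at 103 mm, and the scene camera's best guess was clearly something else. The pictures show the button still down.

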